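# Set out the supplies round a board for rework

### The arm

A 7-joint arm with a two-finger parallel gripper is mounted at the origin on a cart in front of the work surface, level with it; the furniture and walls round the work are solid. World frame = base frame: x ahead of the robot, y to its left, z up, the work surface at z = 0. Lengths are in m, angles in rad, forces in N, time in s.
With the tool pointing down it reaches from about 0.425 to 0.875 m from the base axis. Payload 8.4 kg.
Tool frame: the origin (TCP) lies midway between the tips of the shut fingers; the grasp point (between the pads) lies 19 mm behind it (ctrl.grip_point_offset is the distance from the TCP to the grasp point, in m); z points along the fingers, y is the line along which they close (so a half turn about z gives the same grasp; the last joint's range is limited). The gripper opens to 87 mm and grips with 3 to 60 N. Pads are 19 mm wide; open, the fingers measure 117 mm over their backs; the gripper's body (75 mm by 190 mm) begins 51 mm behind the grasp point.
Start: joints at [-1.411, 0.333, 0.04, 1.465, -0.013, 1.343, -0.059], TCP at [0.166, 0.628, 0.223] pointing down, gripper open.
Joint ranges: [-2.58, 2.58], [-0.38, 2.09], [-1.3, 1.39], [0.25, 2.4], [-1.5, 4.64], [0.08, 2.09], [-2.65, 2.65]. Speed limits (rad/s): [2.22, 2.22, 2.79, 2.79, 3.14, 3.14, 3.14].

### API

Orientations are given as a unit quaternion [x, y, z, w].
In Python, from plant import sensors, read_camera, workorder, spot_in, cut_out, spot_point, ctrl gives the robot as it stands.
- The arm moves only by the tool arm_command, never from a script. Its argument "steps" is text: rows parted by semicolons, each of 6 numbers parted by spaces: the shift along the tool's x, y, z in units of 0.2 m (1.0 is 0.2 m), then the turn, a rotation vector about the tool's x, y, z in units of 0.1 rad (1.0 is 0.1 rad). A call has 1 to 12 rows; each row shifts and turns the commanded pose from where the row before left it, along the tool's axes as they then stand; what a row does not reach is not made up. A row lasts 1/8 s, in which the tool goes at most 62.5 mm and 10.7 degrees, less where a joint would pass 70% of its speed; a pose out of reach is approached as far as the arm can. A call with a number of a shift or a turn outside -1 to 1 is refused whole. A call with a gripper value outside its range is refused whole. "gripper" is the closure in counts, from 0 (fully open) to 255 (shut), set as the call begins (left out, the last holds). The fingers move at their own pace and stop on an object; "squeeze" is the grip in N (left out, the last holds). Time passes only in rows, so rows that do not move let the fingers close. It gives the time, the measured TCP pose, the force, the opening and the grip force at its end, in the units of the state.
- sensors.sense(): the state, without advancing time (a new reading comes with each control period).
- read_camera(name): name is "scene" or "top" or "wrist"; returns a dict with "pixels" (400x640x3 uint8, blue, green, red), "z_map" (400x640 float32, m along the optical axis (not along the pixel's ray), 0 where there is no reading), "vfov" (degrees; the focal length in pixels is half the picture's height over the tangent of half this angle, whatever the lens; pixels are square), "cx", "cy" (the principal point, pixels), "extrinsics" (4x4, takes a point from camera to world coordinates); the wrist camera has in their place "T_tool_cam" (4x4, takes a point from camera to tool coordinates, whose origin is the TCP and whose axes are the flange's). Camera axes: x right, y up, looking along -z (the intrinsics and any distortion apply to the point x, -y, -z); pixel columns grow to the right and rows downward; lengths in m; the calibration is good to about 2 mm. The wrist camera is an equidistant fisheye: a pixel r from the principal point sees the ray r / f radians off the axis. A picture is of the moment at which its call begins: read the wrist's pose just before it.
- workorder.close_job(): hands the job in; it is judged then, once.
Trained networks look in the newest picture that a camera, given by its name, has taken for a name from the list of things; names that differ only in an ending like _2 or _b are one class to them, and where a whole thing is asked for, a point or a joint stands for the part that bears it (a point fixed in the world has none). Each returns a list of dicts, best first, with "p" (0 to 1); they miss things now and then, are a little off and sometimes report something else, mostly with a low value. They report only what shows in the picture. A call takes as long as a camera call. They do not tell look-alikes from the thing itself.
- spot_in(camera, thing): "uv" ([column, row] in pixels, amid what is visible of it).
- cut_out(camera, thing): "mask" (400x640 bool, what is visible of it) and "uv" ([column, row] in pixels, amid what is visible of it).
- spot_point(camera, thing): "uv" ([column, row] in pixels: a listed point, or the origin of a listed thing).
The state is a dict: "time": time; "joint_pos": joint angles; "joint_velocities": joint speeds; "effort": joint torques, N m; "ee_pos": TCP position; "eef_rot": TCP orientation; "ft_force": force on the tool from outside, world axes, zero at the start; "moment": the same for the moment, N m; "gripper_width": finger opening in m; "grasp_force": force on a finger pad.
Only numpy, scipy, OpenCV 4.12 (cv2) and the standard library are available. Lean on these libraries where they do the work, as an engineer would, in place of code of your own. Each camera call takes 0.05 s, during which the arm holds its last target. There are 200 camera calls.

### The job

Set out the supplies on the wooden board round the small blue circuit board, which stays where it lies: stand the red-lidded jar to its left (as the robot sees it), level with its middle, with a gap of about 7 cm to its long edge, and lay the purple solder spool flat in the middle of that gap. Stack the small white pot centred on the jar's red lid, and set the orange bit block in front of the circuit board (on the robot's side), crosswise and centred on its end, with a gap of about 3 cm. Leave the yellow-lidded tub and the white solder spool where they are.

Things in the scene. Friction and masses are not known exactly. Their poses are not given: they have to be found in the camera images.
- wood_board: Flat fixed plywood board in front of the robot, 155 mm deep, 210 mm wide, 15 mm thick: everything is set out on its top, which is at z = 15 mm. Origin: centre of its underside. The bench round it, where the supplies start, is at z = 0.
- blue_pcb: Loose small blue circuit board lying flat on the plywood, 63 mm long (pointing away from the robot, turned up to 10 degrees either way), 28 mm wide, 2 mm thick, with a silver connector 11 mm high at its far end. Origin: centre of its underside. x axis: across it, to the robot's left; y axis: along it, towards the robot. Left edge at x = +14 mm, near end at y = +31.5 mm.
- red_jar: Round white jar with a flat red lid, 35 mm diameter, 43 mm high, upright. Origin: centre of its underside, z up. The lid is the top 14 mm; below it the jar is 33 mm across.
- white_pot: Small round pot, white with a white lid and a small orange mark, 34 mm diameter, 31 mm high, upright. Origin: centre of its underside, z up.
- purple_spool: Solder spool with a purple face and copper-coloured wire, 42 mm across, 13 mm high, lying flat. Under the fingers it behaves like a 36 x 36 mm square block: grasp across its own x or y axis. Origin: centre of its underside, z up.
- bit_block: Orange bit holder block, 26 x 75 mm, 22 mm high, with steel bits standing up to 33 mm; only the block itself is solid. Grasp across its 26 mm. Origin: centre of its underside; x axis across the short side, y axis along the long side, z up. Either way round is the same.
- yellow_tub: Squat tub with a yellow lid, 58 mm diameter, 37 mm high, upright; a bystander at the robot's right. Origin: centre of its underside.
- white_spool: White solder spool, 38 mm across, 16 mm high, lying flat; a bystander at the robot's left. Origin: centre of its underside.
Mind the look-alikes: they are no part of the job. There is more than one size of the blue_pcb; the job needs the smaller.

How it is judged:
At the end, for the whole second after the job is handed in: In blue_pcb's frame (mm): jar at (101,0), spool at (49,0), bit block at (0,75), each within 15; spool 41 to 66 from the jar's axis; block crosswise within 0.2 rad; pot on the jar's lid within 11 of centre. All upright within 0.12 rad, on the wooden board, released and at rest (x of red_jar in the frame of blue_pcb between 0.0865 and 0.1165 m and y of red_jar in the frame of blue_pcb between -0.015 and 0.015 m and height (world z) of red_jar between 0.007 and 0.023 m and x of purple_spool in the frame of blue_pcb between 0.034 and 0.064 m and y of purple_spool in the frame of blue_pcb between -0.015 and 0.015 m and height (world z) of purple_spool between 0.007 and 0.023 m and x of bit_block in the frame of blue_pcb between -0.015 and 0.015 m and y of bit_block in the frame of blue_pcb between 0.0595 and 0.0895 m and height (world z) of bit_block between 0.007 and 0.023 m and horizontal distance between purple_spool and red_jar between 0.0405 and 0.0665 m and angle between the y axis of bit_block and the x axis of blue_pcb, either way round below 0.2 rad and horizontal distance between white_pot and red_jar below 0.011 m and z of white_pot in the frame of red_jar between 0.036 and 0.048 m and angle between each of red_jar, white_pot, purple_spool, bit_block's own z axis and vertical below 0.12 rad and linear speed of each of red_jar, white_pot, purple_spool, bit_block below 0.02 m/s and angular speed of each of red_jar, white_pot, purple_spool, bit_block below 0.2 rad/s); the robot touches nothing.
It fails at once if the blue circuit board is pushed more than 20 mm (distance of blue_pcb from where it was at the start of the episode above 0.02 m).
It fails at once if the yellow-lidded tub or the white spool is moved more than 20 mm (distance of any of yellow_tub, white_spool from where it was at the start of the episode above 0.02 m).
It also fails if it takes over 88 s, if anything falls off the work surface, if the arm or the gripper's body presses on something with over 40 N, if the wrist force passes 120 N, or if a joint passes its speed limit or range.

## Working session

There is one attempt and no reset: what is moved stays moved. The work goes in short steps, Python scripts to look and compute and a tool call to move; the robot and the scene stay as the last step left them, time stands still between calls to the robot, and variables do not carry over. Pictures are saved under pics/ and viewed, at most 14 in all, crops included, and the job is handed in when it is done.

Besides the shell and the picture viewer there is one more tool, called after "Call:" by a JSON object that holds its "method" and its "body", one argument or row to a line. arm_command: Moves the arm, as the interface text tells. Shifts and turns lie within -1 to 1; 1 stands for 0.2 m of shift or 0.1 rad of turn. Its arguments: {"type":"object","properties":{"steps":{"type":"string"},"gripper":{"type":"number"},"squeeze":{"type":"number"}},"required":["steps"]}

```bash
mkdir -p pics; ls; cat > h.py <<'E'
import numpy as np, cv2
from plant import sensors, read_camera, workorder, spot_in, cut_out, spot_point, ctrl
from scipy.spatial.transform import Rotation as R
def pts(c, uv, z=None):
    f=200/np.tan(np.radians(c['vfov'])/2); uv=np.atleast_2d(uv).astype(float)
    d=c['z_map'][uv[:,1].astype(int),uv[:,0].astype(int)] if z is None else z
    p=np.c_[(uv[:,0]-c['cx'])/f*d,-(uv[:,1]-c['cy'])/f*d,-d]
    E=np.array(c['extrinsics']); return p@E[:3,:3].T+E[:3,3]
E
python3 - <<'E'
from h import *
s=sensors.sense(); print(s['ee_pos'],s['eef_rot'],s['time'],ctrl.grip_point_offset)
for n in('top','scene'):
    c=read_camera(n); im=c['pixels'].copy()
    print(n,c['vfov'],c['cx'],c['cy'],[k for k in c],np.round(c['extrinsics'],3).tolist())
    for t in 'blue_pcb red_jar white_pot purple_spool bit_block yellow_tub white_spool'.split():
        for r in cut_out(n,t)[:3]:
            if r['p']<.2: continue
            v,u=np.nonzero(r['mask']); P=pts(c,np.c_[u,v]); 
            P=P[c['z_map'][v,u]>0]
            if len(P)==0: continue
            zt=np.percentile(P[:,2],90); Q=P[P[:,2]>zt-.006]
            if n=='top' : 
                (a,b),(w,h),an=cv2.minAreaRect((Q[:,:2]*1000).astype(np.float32)); print(t,round(r['p'],2),np.round(r['uv']),len(P),'ztop',zt.round(3),'rect',np.round([a,b,w,h,an],1))
            else: print(t,round(r['p'],2),np.round(r['uv']),zt.round(3),Q.mean(0).round(3))
            cv2.putText(im,t,(int(r['uv'][0]),int(r['uv'][1])),0,.35,(0,0,255))
    cv2.imwrite(f'pics/{n}0.png',im)
E
```

```text
pics
[0.16626466 0.62789835 0.22165826] [ 1.29054034e-01  9.91637242e-01 -7.97892964e-04 -2.91533798e-05] 0.0 0.0187
top 53.71466857823406 314.741555929608 195.2553896584442 ['pixels', 'z_map', 'vfov', 'cx', 'cy', 'extrinsics'] [[-0.006, 0.996, -0.087, 0.424], [-1.0, -0.006, 0.003, 0.134], [0.002, 0.087, 0.996, 1.156], [0.0, 0.0, 0.0, 1.0]]
blue_pcb 0.75 [336. 198.] 198 ztop 0.023 rect [517.2  65.3  60.4  27.    5.9]
red_jar 0.45 [244. 223.] 135 ztop 0.045 rect [445.8 331.8  31.4  31.   89.6]
white_pot 0.47 [220. 228.] 117 ztop 0.033 rect [430.8 404.8  31.9  28.3  89.8]
purple_spool 0.51 [270. 222.] 155 ztop 0.017 rect [442.6 267.4  36.1  36.8  25.1]
bit_block 0.83 [202. 213.] 280 ztop 0.028 rect [471.2 463.   25.9  74.3  84.1]
yellow_tub 0.87 [458. 215.] 302 ztop 0.04 rect [ 461.4 -279.8   46.9   55.9    6.8]
white_spool 0.51 [166. 220.] 135 ztop 0.019 rect [453.  555.7  33.5  32.1  48.1]
scene 56.0438491875225 322.4883757047244 205.6509398144356 ['pixels', 'z_map', 'vfov', 'cx', 'cy', 'extrinsics'] [[0.837, 0.42, -0.35, 0.155], [-0.547, 0.644, -0.535, -0.389], [0.0, 0.639, 0.769, 0.822], [0.0, 0.0, 0.0, 1.0]]
blue_pcb 0.81 [452. 312.] 0.016 [ 0.572 -0.272  0.014]
blue_pcb 0.73 [341. 232.] 0.023 [0.519 0.063 0.02 ]
red_jar 0.63 [272. 178.] 0.044 [0.447 0.329 0.043]
red_jar 0.2 [323. 231.] 0.018 [0.478 0.102 0.016]
white_pot 0.59 [257. 169.] 0.032 [0.433 0.403 0.031]
purple_spool 0.48 [282. 198.] 0.016 [0.446 0.265 0.014]
bit_block 0.61 [282. 202.] 0.016 [0.445 0.264 0.014]
bit_block 0.54 [258. 150.] 0.028 [0.472 0.461 0.026]
yellow_tub 0.75 [421. 353.] 0.039 [ 0.464 -0.282  0.037]
white_spool 0.39 [271. 179.] 0.044 [0.447 0.328 0.042]
```

```bash
python3 -c "
import cv2
a=cv2.imread('pics/top0.png')[130:300,140:500]; cv2.imwrite('pics/t.png',cv2.resize(a,None,fx=2.2,fy=2.2))"
```

```text
(no output)
```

View pics/t.png

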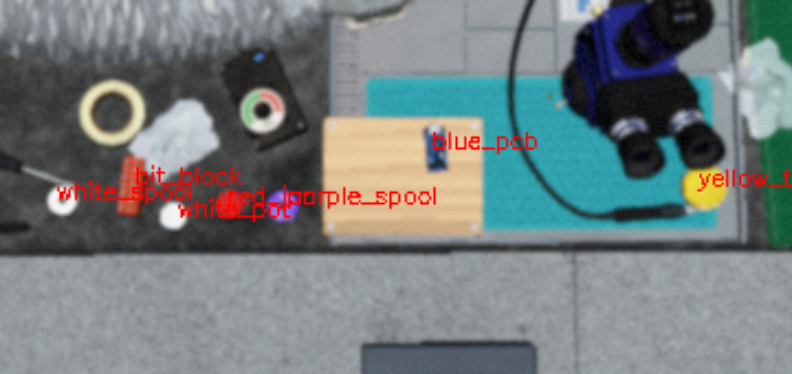

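The top view shows the job's board with the small PCB at about (436,148) and the supplies to its left at crop columns 60–290. I'll take the bit block first, moving above it now.

Call:
{"method": "arm_command", "body": {
  "steps": "0 0 0 0 0 -0.78; 0 0 0 0 0 -0.77; -0.267 -0.11 0 0 0 0; -0.267 -0.11 0 0 0 0; -0.267 -0.11 0 0 0 0; -0.267 -0.11 0 0 0 0; -0.267 -0.11 0 0 0 0; -0.267 -0.11 0 0 0 0; 0 0 0 0 0 0; 0 0 0 0 0 0",
  "gripper": 90,
  "squeeze": 15
}}

```text
time: 2.05
ee_pos: [0.471, 0.4641, 0.2224]
eef_rot: [0.052, 0.999, 0.0, -0.0]
ft_force: [-0.4, 0.2, -0.2]
gripper_width: 0.0565
grasp_force: 0.0
```

```bash
cat >> h.py <<'E'
def yaw(s):
    y=R.from_quat(s['eef_rot']).apply([0,1,0]); return np.degrees(np.arctan2(y[1],y[0]))
def wrist():
    s=sensors.sense(); c=read_camera('wrist'); return s,c
def wpts(s,c,uv,zw=None):
    """world points of wrist pixels: by depth, or on plane z=zw"""
    f=200/np.tan(np.radians(c['vfov'])/2); uv=np.atleast_2d(uv).astype(float)
    a=uv[:,0]-c['cx']; b=uv[:,1]-c['cy']; r=np.hypot(a,b)+1e-9; t=r/f
    d=np.c_[np.tan(t)*a/r,-np.tan(t)*b/r,-np.ones(len(t))]
    T=np.array(c['T_tool_cam']); W=np.eye(4); W[:3,:3]=R.from_quat(s['eef_rot']).as_matrix(); W[:3,3]=s['ee_pos']; M=W@T
    if zw is None:
        return (d*c['z_map'][uv[:,1].astype(int),uv[:,0].astype(int)][:,None])@M[:3,:3].T+M[:3,3]
    D=d@M[:3,:3].T; return M[:3,3]+D*((zw-M[2,3])/D[:,2])[:,None]
def look(things,name=None):
    s,c=wrist(); im=c['pixels'].copy()
    print('pose',np.round(s['ee_pos'],4),'yaw',yaw(s).round(2),'t',s['time'],'w',s['gripper_width'])
    for t in things:
        for r in cut_out('wrist',t)[:2]:
            if r['p']<.25: continue
            v,u=np.nonzero(r['mask']); k=c['z_map'][v,u]>0; P=wpts(s,c,np.c_[u,v][k])
            if len(P)<5: continue
            zt=np.percentile(P[:,2],90); Q=P[P[:,2]>zt-.008]
            a=cv2.minAreaRect((Q[:,:2]*1000).astype(np.float32)); print(t,round(r['p'],2),np.round(r['uv']),len(P),'zt',zt.round(3),'rect',np.round([*a[0],*a[1],a[2]],1))
            cv2.drawContours(im,cv2.findContours(r['mask'].astype(np.uint8),0,1)[0],-1,(0,255,0),1)
    if name: cv2.imwrite(f'pics/{name}.png',im)
def go(x,y,psi):
    """print turn, and shift in tool axes after the turn (units)"""
    s=sensors.sense(); d=np.radians(psi-yaw(s)); p=np.radians(psi); D=np.array([x,y])-s['ee_pos'][:2]
    print('z',s['ee_pos'][2],'turn',(-d/.1).round(2),'shift',(D@[-np.sin(p),np.cos(p)]/.2).round(3),(D@[np.cos(p),np.sin(p)]/.2).round(3))
E
python3 - <<'E'
from h import *
look('red_jar white_pot purple_spool bit_block'.split(),'w1')
E
```

```text
pose [0.471  0.4641 0.2224] yaw 84.04 t 2.05 w 0.05654408816923911
red_jar 0.94 [216. 164.] 808 zt 0.043 rect [445.4 331.   32.4  33.7  21.3]
white_pot 0.82 [269. 150.] 666 zt 0.031 rect [430.3 405.6  31.5  32.6  80.2]
purple_spool 0.75 [175. 169.] 632 zt 0.014 rect [442.6 266.5  37.3  40.5   6.8]
bit_block 0.72 [320. 170.] 1290 zt 0.029 rect [471.1 462.7  25.3  72.3  83.6]
```

View pics/w1.png

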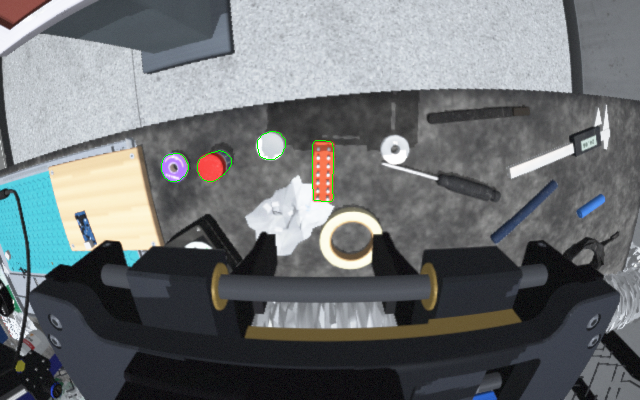

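The wrist view agrees: block at (322,171), with the pot, jar and purple spool to its left. I'll descend and grasp.

Call:
{"method": "arm_command", "body": {
  "steps": "0 -0.007 0.26 0 0 0; 0 0 0.26 0 0 0; 0 0 0.26 0 0 0; 0 0 0.2 0 0 0; 0 0 0.1 0 0 0; 0 0 0 0 0 0"
}}

```text
time: 3.05
ee_pos: [0.4705, 0.4623, 0.0058]
eef_rot: [0.052, 0.999, -0.001, -0.001]
ft_force: [0.8, 0.2, -0.0]
gripper_width: 0.0566
grasp_force: 0.0
```

Call:
{"method": "arm_command", "body": {
  "steps": "0 0 0 0 0 0; 0 0 0 0 0 0; 0 0 0 0 0 0; 0 0 0 0 0 0; 0 0 -0.1 0 0 0; 0 0 -0.2 0 0 0; 0 0 -0.2 0 0 0; 0 0 0 0 0 0",
  "gripper": 255,
  "squeeze": 15
}}

```text
time: 4.05
ee_pos: [0.4731, 0.4642, 0.1119]
eef_rot: [0.052, 0.999, 0.003, 0.002]
ft_force: [0.0, -0.0, -0.9]
gripper_width: 0.0257
grasp_force: 14.9
```

```bash
python3 - <<'E'
from h import *
go(.4424,.0573,5.9)
E
```

```text
z 0.11190439370017322 turn 13.64 shift -2.008 -0.362
```

Call:
{"method": "arm_command", "body": {
  "steps": "-0.004 -0.146 0 0 0 0.974; -0.018 -0.145 0 0 0 0.974; -0.032 -0.142 0 0 0 0.974; -0.046 -0.139 0 0 0 0.974; -0.059 -0.133 0 0 0 0.974; -0.072 -0.127 0 0 0 0.974; -0.084 -0.119 0 0 0 0.974; -0.095 -0.111 0 0 0 0.974; -0.106 -0.101 0 0 0 0.974; -0.115 -0.09 0 0 0 0.974; -0.123 -0.078 0 0 0 0.974; -0.13 -0.066 0 0 0 0.974"
}}

```text
time: 5.55
ee_pos: [0.4444, 0.1121, 0.1066]
eef_rot: [0.596, 0.803, -0.0, -0.0]
ft_force: [0.8, -0.8, -1.3]
gripper_width: 0.0259
grasp_force: 14.9
```

Call:
{"method": "arm_command", "body": {
  "steps": "-0.136 -0.053 0 0 0 0.974; -0.14 -0.04 0 0 0 0.974; 0 0 0 0 0 0; 0 0 0 0 0 0"
}}

```text
time: 6.05
ee_pos: [0.4404, 0.0555, 0.1067]
eef_rot: [0.669, 0.743, 0.0, -0.0]
ft_force: [0.1, -0.3, -0.7]
gripper_width: 0.0258
grasp_force: 14.9
```

```bash
python3 - <<'E'
from h import *
look(['blue_pcb','bit_block','wood_board'],'w2')
go(.4424,.0573,5.9)
E
```

```text
pose [0.4404 0.0555 0.1067] yaw 5.99 t 6.05 w 0.025795407363424505
blue_pcb 0.8 [411. 200.] 2102 zt 0.025 rect [517.8  64.1  62.7  28.5   4.6]
bit_block 0.68 [321. 237.] 4772 zt 0.131 rect [440.3  56.7  24.7  73.8   6. ]
wood_board 0.88 [376. 120.] 33163 zt 0.016 rect [482.6 109.4 206.3 158.   89.5]
z 0.1065274253497796 turn 0.02 shift 0.007 0.011
```

View pics/w2.png

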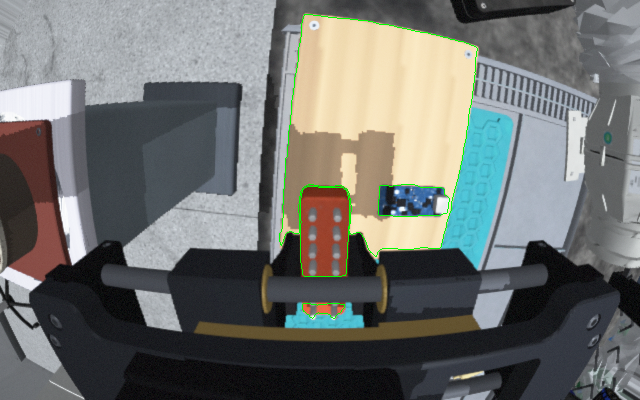

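The block is held square and the PCB is at px (411,200), which puts it at (0.5177, 0.0643) with yaw about 5°. Now lowering the block.

Call:
{"method": "arm_command", "body": {
  "steps": "0.011 0.013 0.15 0 0 0.15; 0 0 0.15 0 0 0; 0 0 0.09 0 0 0; 0 0 0.03 0 0 0; 0 0 0 0 0 0; 0 0 0 0 0 0"
}}

```text
time: 7.0
ee_pos: [0.4433, 0.0577, 0.0231]
eef_rot: [0.675, 0.738, 0.0, 0.0]
ft_force: [0.4, -0.2, 0.1]
gripper_width: 0.0263
grasp_force: 15.0
```

Call:
{"method": "arm_command", "body": {
  "steps": "0 0 0.01 0 0 0; 0 0 0 0 0 0; 0 0 0 0 0 0"
}}

```text
time: 7.38
ee_pos: [0.4435, 0.0578, 0.0212]
eef_rot: [0.675, 0.738, 0.001, 0.0]
ft_force: [-1.1, -0.2, 5.6]
gripper_width: 0.0264
grasp_force: 15.0
```

Call:
{"method": "arm_command", "body": {
  "steps": "0 0 0 0 0 0; 0 0 0 0 0 0; 0 0 0 0 0 0; 0 0 -0.15 0 0 0; 0 0 -0.25 0 0 0; 0 0 -0.25 0 0 0; 0 0 0 0 0 0",
  "gripper": 139
}}

```text
time: 8.25
ee_pos: [0.4451, 0.0581, 0.1541]
eef_rot: [0.675, 0.738, 0.003, 0.001]
ft_force: [-0.6, 0.2, -1.2]
gripper_width: 0.0396
grasp_force: 0.0
```

```bash
python3 - <<'E'
from h import *
look(['blue_pcb','bit_block'])
go(.4424,.267,5)
E
```

```text
pose [0.4451 0.0581 0.1541] yaw 5.06 t 8.25 w 0.03962397557268392
blue_pcb 0.66 [392. 187.] 1465 zt 0.025 rect [517.7  64.3  61.1  27.8   4.4]
bit_block 0.57 [321. 189.] 2131 zt 0.044 rect [442.8  58.5  26.4  74.3   5.7]
z 0.1498628535052441 turn 0.01 shift 1.044 0.092
```

Call:
{"method": "arm_command", "body": {
  "steps": "0.261 0.023 0 0 0 0; 0.261 0.023 0 0 0 0; 0.261 0.023 0 0 0 0; 0.261 0.023 0 0 0 0; 0 0 0 0 0 0; 0 0 0 0 0 0",
  "gripper": 60
}}

```text
time: 9.15
ee_pos: [0.4422, 0.266, 0.149]
eef_rot: [0.675, 0.738, -0.002, 0.0]
ft_force: [0.4, -0.4, -0.1]
gripper_width: 0.0666
grasp_force: 0.0
```

```bash
python3 - <<'E'
from h import *
look(['purple_spool','red_jar','white_pot'],'w3')
im=cv2.imread('pics/w3.png'); cv2.imwrite('pics/w3.png',cv2.resize(im[100:300,200:440],None,fx=3,fy=3,interpolation=2))
go(.4424,.267,5)
E
```

```text
pose [0.4422 0.266  0.149 ] yaw 5.06 t 9.15 w 0.06655355936773663
purple_spool 0.98 [325. 191.] 1102 zt 0.014 rect [442.5 265.8  38.2  38.7  26.7]
red_jar 0.97 [334. 124.] 1207 zt 0.043 rect [445.6 330.4  33.   34.3   5.4]
white_pot 0.66 [328.  46.] 1024 zt 0.031 rect [431.5 404.4  32.   30.6  86.5]
z 0.15033924556598 turn -0.01 shift 0.006 -0.002
```

View pics/w3.png

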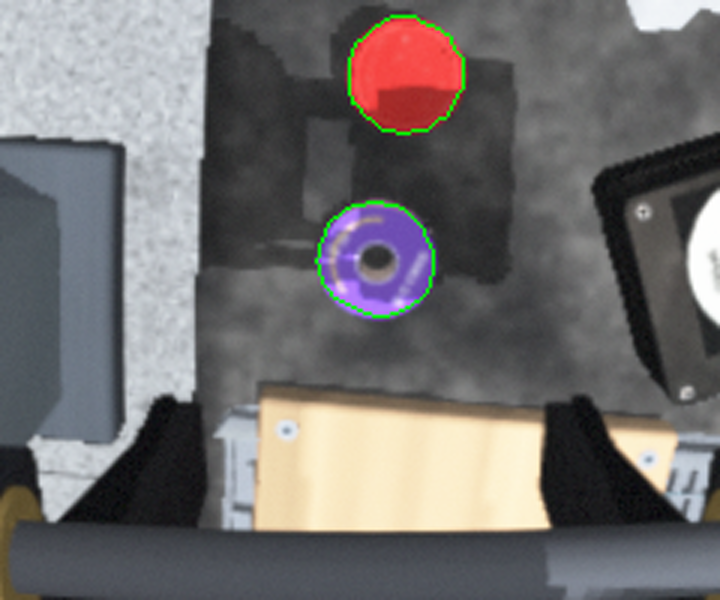

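The purple spool is centred at crop (377,260), its label running at about 28° to the tool axes, so I'll align to that while descending.

Call:
{"method": "arm_command", "body": {
  "steps": "0.006 0 0.15 0 0 0.98; 0 0 0.2 0 0 0.98; 0 0 0.2 0 0 0.98; 0 0 0.1 0 0 0.98; 0 0 0.05 0 0 0.98; 0 0 0.025 0 0 0; 0 0 0 0 0 0; 0 0 0 0 0 0"
}}

```text
time: 10.35
ee_pos: [0.443, 0.2684, 0.0061]
eef_rot: [0.834, 0.552, 0.0, -0.0]
ft_force: [0.9, -0.1, -0.8]
gripper_width: 0.0665
grasp_force: 0.0
```

Call:
{"method": "arm_command", "body": {
  "steps": "0 0 0 0 0 0; 0 0 0 0 0 0; 0 0 0 0 0 0; 0 0 0 0 0 0; 0 0 0 0 0 0",
  "gripper": 255,
  "squeeze": 12
}}

```text
time: 10.98
ee_pos: [0.4427, 0.2683, 0.0056]
eef_rot: [0.834, 0.552, 0.0, 0.0]
ft_force: [0.1, -1.0, 1.2]
gripper_width: 0.0358
grasp_force: 12.0
```

Call:
{"method": "arm_command", "body": {
  "steps": "0 0 -0.1 0 0 0; 0 0 -0.2 0 0 0; 0 0 -0.1 0 0 0; 0 0 0 0 0 0"
}}

```text
time: 11.48
ee_pos: [0.4434, 0.269, 0.0868]
eef_rot: [0.834, 0.552, 0.001, -0.0]
ft_force: [0.8, 0.7, -1.1]
gripper_width: 0.0358
grasp_force: 12.0
```

```bash
python3 - <<'E'
from h import *
go(.5132,.1150,5)
E
```

```text
z 0.08684305799272825 turn -4.89 shift -0.798 0.281
```

Call:
{"method": "arm_command", "body": {
  "steps": "0 0 0 0 0 -0.98; 0 0 0 0 0 -0.98; 0 0 0 0 0 -0.98; 0 0 0 0 0 -0.98; 0 0 0 0 0 -0.97; -0.2 0.07 0 0 0 0; -0.2 0.07 0 0 0 0; -0.2 0.07 0 0 0 0; -0.2 0.07 0 0 0 0; 0 0 0.1 0 0 0; 0 0 0 0 0 0; 0 0 0 0 0 0"
}}

```text
time: 12.98
ee_pos: [0.5119, 0.1142, 0.0653]
eef_rot: [0.675, 0.738, -0.0, -0.0]
ft_force: [-0.2, -0.1, -0.7]
gripper_width: 0.0354
grasp_force: 12.0
```

```bash
python3 - <<'E'
from h import *
look(['purple_spool','blue_pcb'])
go(.5132,.1150,5)
E
```

```text
pose [0.5119 0.1142 0.0653] yaw 5.06 t 12.975 w 0.03542275524197456
purple_spool 0.83 [325. 249.] 2923 zt 0.074 rect [510.6 124.1  35.7  48.2   6.4]
z 0.06597175900743085 turn 0.01 shift 0.002 0.004
```

Call:
{"method": "arm_command", "body": {
  "steps": "0 0.005 0.12 0 0 0; 0 0 0.07 0 0 0; 0 0 0.035 0 0 0; 0 0 0 0 0 0; 0 0 0 0 0 0"
}}

```text
time: 13.75
ee_pos: [0.5136, 0.1139, 0.0209]
eef_rot: [0.676, 0.737, 0.0, 0.0]
ft_force: [0.3, 0.0, -0.8]
gripper_width: 0.0355
grasp_force: 12.0
```

Call:
{"method": "arm_command", "body": {
  "steps": "0 0 0 0 0 0; 0 0 0 0 0 0; 0 0 0 0 0 0; 0 0 -0.1 0 0 0; 0 0 -0.25 0 0 0; 0 0 -0.25 0 0 0; 0 0 0 0 0 0",
  "gripper": 90
}}

```text
time: 14.62
ee_pos: [0.5158, 0.1145, 0.1445]
eef_rot: [0.676, 0.737, 0.003, 0.001]
ft_force: [0.6, 0.8, -0.0]
gripper_width: 0.0564
grasp_force: 0.0
```

```bash
python3 - <<'E'
from h import *
look(['purple_spool','blue_pcb','bit_block','red_jar'])
go(.4456,.3305,5)
E
```

```text
pose [0.5158 0.1145 0.1445] yaw 5.0 t 14.625 w 0.056375131040767384
purple_spool 0.74 [322. 196.] 1188 zt 0.029 rect [513.5 112.8  37.6  37.8  65.9]
blue_pcb 0.73 [321. 233.] 1535 zt 0.026 rect [518.   64.3  62.2  28.7   4.9]
bit_block 0.94 [240. 227.] 1392 zt 0.045 rect [442.8  65.4  26.3  61.2   4.4]
z 0.1392214415329159 turn 0.0 shift 1.109 -0.239
```

Call:
{"method": "arm_command", "body": {
  "steps": "0.222 -0.048 0 0 0 0; 0.222 -0.048 0 0 0 0; 0.222 -0.048 0 0 0 0; 0.222 -0.048 0 0 0 0; 0.221 -0.047 0 0 0 0; 0 0 0 0 0 0; 0 0 0 0 0 0"
}}

```text
time: 15.75
ee_pos: [0.4463, 0.3296, 0.1395]
eef_rot: [0.676, 0.737, -0.001, 0.0]
ft_force: [-0.0, -0.3, -0.2]
gripper_width: 0.0563
grasp_force: 0.0
```

```bash
python3 - <<'E'
from h import *
look(['red_jar','white_pot'])
go(.4456,.3305,5)
E
```

```text
pose [0.4463 0.3296 0.1395] yaw 4.99 t 15.75 w 0.05625886550651605
red_jar 0.85 [323. 195.] 1339 zt 0.043 rect [445.  330.5  31.9  33.9   5.8]
red_jar 0.48 [330. 314.] 2763 zt 0.016 rect [467.  258.3 141.4 200.5   5.1]
white_pot 0.61 [315. 115.] 1074 zt 0.031 rect [431.4 405.6  31.6  31.6  49.6]
z 0.1402453457493311 turn -0.02 shift 0.007 -0.006
```

Call:
{"method": "arm_command", "body": {
  "steps": "0.006 -0.006 0.2 0 0 0; 0 0 0.2 0 0 0; 0 0 0.15 0 0 0; 0 0 0.07 0 0 0; 0 0 0.025 0 0 0; 0 0 0 0 0 0; 0 0 0 0 0 0"
}}

```text
time: 16.77
ee_pos: [0.4457, 0.3322, 0.0126]
eef_rot: [0.676, 0.737, 0.001, 0.0]
ft_force: [-0.3, -0.2, 0.5]
gripper_width: 0.0562
grasp_force: 0.0
```

Call:
{"method": "arm_command", "body": {
  "steps": "0 0 0 0 0 0; 0 0 0 0 0 0; 0 0 0 0 0 0; 0 0 0 0 0 0; 0 0 -0.1 0 0 0; 0 0 -0.2 0 0 0; 0 0 -0.1 0 0 0; 0 0 0 0 0 0; 0 0 0 0 0 0",
  "gripper": 255,
  "squeeze": 15
}}

```text
time: 17.9
ee_pos: [0.4446, 0.3314, 0.0905]
eef_rot: [0.676, 0.737, -0.001, -0.0]
ft_force: [-0.1, 0.1, -0.8]
gripper_width: 0.034
grasp_force: 15.0
```

```bash
python3 - <<'E'
from h import *
go(.5088,.1655,5)
E
```

```text
z 0.0905284619071308 turn 0.0 shift -0.854 0.248
```

Call:
{"method": "arm_command", "body": {
  "steps": "-0.2135 0.062 0 0 0 0; -0.2135 0.062 0 0 0 0; -0.2135 0.062 0 0 0 0; -0.2135 0.062 0 0 0 0; 0 0 0.15 0 0 0; 0 0 0.07 0 0 0; 0 0 0 0 0 0; 0 0 0 0 0 0"
}}

```text
time: 18.9
ee_pos: [0.5095, 0.1666, 0.0479]
eef_rot: [0.675, 0.738, 0.0, 0.0]
ft_force: [0.7, 0.6, 0.3]
gripper_width: 0.034
grasp_force: 15.0
```

```bash
python3 - <<'E'
from h import *
look(['red_jar','purple_spool'])
go(.509,.1655,5)
E
```

```text
pose [0.5095 0.1666 0.0479] yaw 5.07 t 18.9 w 0.03399645007495911
red_jar 0.63 [324. 250.] 2912 zt 0.079 rect [509.4 174.8  33.2  16.7   4.2]
purple_spool 0.58 [322. 312.] 816 zt 0.029 rect [507.6 117.9  35.5  55.6  36.4]
z 0.04828073974749668 turn 0.01 shift -0.004 -0.004
```

Call:
{"method": "arm_command", "body": {
  "steps": "-0.005 0 0.06 0 0 0; 0 0 0.035 0 0 0; 0 0 0.004 0 0 0; 0 0 0 0 0 0; 0 0 0 0 0 0"
}}

```text
time: 19.68
ee_pos: [0.5096, 0.1649, 0.0279]
eef_rot: [0.676, 0.737, 0.0, 0.0]
ft_force: [-0.1, -0.2, -0.4]
gripper_width: 0.0341
grasp_force: 15.0
```

Call:
{"method": "arm_command", "body": {
  "steps": "0 0 0 0 0 0; 0 0 0 0 0 0; 0 0 0 0 0 0; 0 0 -0.1 0 0 0; 0 0 -0.25 0 0 0; 0 0 -0.25 0 0 0; 0 0 0 0 0 0; 0 0 0 0 0 0",
  "gripper": 90
}}

```text
time: 20.68
ee_pos: [0.5092, 0.1649, 0.1473]
eef_rot: [0.675, 0.737, -0.0, -0.0]
ft_force: [0.3, -0.3, -0.1]
gripper_width: 0.0561
grasp_force: 0.0
```

```bash
python3 - <<'E'
from h import *
look(['red_jar','purple_spool','blue_pcb'])
go(.4312,.4055,5)
E
```

```text
pose [0.5092 0.1649 0.1473] yaw 5.02 t 20.675 w 0.0561420669449967
red_jar 0.62 [325. 196.] 1433 zt 0.058 rect [509.7 164.4  33.4  33.3  28.2]
purple_spool 0.79 [326. 243.] 1122 zt 0.029 rect [510.9 116.5  38.9  49.5  36.8]
blue_pcb 0.69 [324. 271.] 635 zt 0.02 rect [518.4  71.6  62.1  14.5   4.9]
z 0.1465041331730291 turn 0.0 shift 1.234 -0.282
```

Call:
{"method": "arm_command", "body": {
  "steps": "0.247 -0.0565 0 0 0 0; 0.247 -0.0565 0 0 0 0; 0.247 -0.0565 0 0 0 0; 0.247 -0.0565 0 0 0 0; 0.246 -0.0565 0 0 0 0; 0 0 0 0 0 0; 0 0 0 0 0 0; 0 0 0 0 0 0"
}}

```text
time: 21.88
ee_pos: [0.4325, 0.4043, 0.1475]
eef_rot: [0.676, 0.737, -0.0, 0.0]
ft_force: [0.2, -0.6, -0.8]
gripper_width: 0.0561
grasp_force: 0.0
```

```bash
python3 - <<'E'
from h import *
look(['white_pot'],'w4')
go(.4312,.4055,5)
E
```

```text
pose [0.4325 0.4043 0.1475] yaw 4.88 t 21.875 w 0.05608159749833833
white_pot 0.79 [321. 191.] 1094 zt 0.031 rect [430.8 405.3  31.5  32.9   6. ]
z 0.14776005229693995 turn -0.02 shift 0.005 -0.005
```

View pics/w4.png

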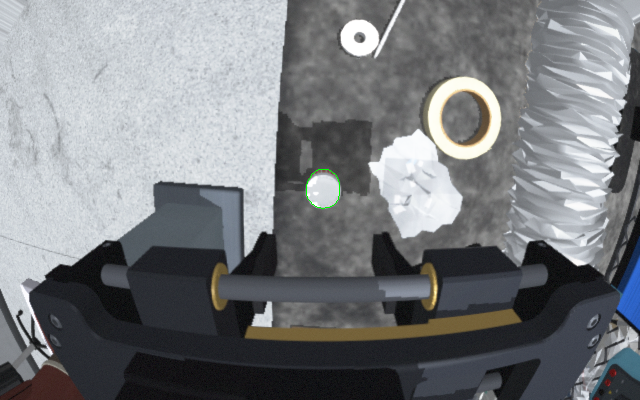

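The pot is at px (323,189), with the crumpled paper starting about 47 mm to its right, so I'll narrow the opening slightly.

Call:
{"method": "arm_command", "body": {
  "steps": "0.005 -0.006 0.15 0 0 0; 0 0 0.2 0 0 0; 0 0 0.2 0 0 0; 0 0 0.1 0 0 0; 0 0 0.045 0 0 0; 0 0 0 0 0 0; 0 0 0 0 0 0",
  "gripper": 115
}}

```text
time: 22.85
ee_pos: [0.431, 0.4072, 0.0099]
eef_rot: [0.676, 0.737, 0.001, -0.0]
ft_force: [-0.1, -0.4, 0.1]
gripper_width: 0.0475
grasp_force: 0.0
```

Call:
{"method": "arm_command", "body": {
  "steps": "0 0 0 0 0 0; 0 0 0 0 0 0; 0 0 0 0 0 0; 0 0 0 0 0 0; 0 0 -0.1 0 0 0; 0 0 -0.2 0 0 0; 0 0 -0.25 0 0 0; 0 0 0 0 0 0; 0 0 0 0 0 0",
  "gripper": 255,
  "squeeze": 15
}}

```text
time: 23.98
ee_pos: [0.4302, 0.4066, 0.1191]
eef_rot: [0.676, 0.737, 0.0, -0.0]
ft_force: [-0.7, 0.5, -0.7]
gripper_width: 0.033
grasp_force: 15.0
```

```bash
python3 - <<'E'
from h import *
go(.5097,.1648,5)
E
```

```text
z 0.11909887270556505 turn 0.0 shift -1.239 0.291
```

Call:
{"method": "arm_command", "body": {
  "steps": "-0.247 0.058 0 0 0 0; -0.247 0.058 0 0 0 0; -0.247 0.058 0 0 0 0; -0.247 0.058 0 0 0 0; -0.247 0.059 0 0 0 0; 0 0 0.1 0 0 0; 0 0 0 0 0 0; 0 0 0 0 0 0; 0 0 0 0 0 0"
}}

```text
time: 25.1
ee_pos: [0.5099, 0.1666, 0.0991]
eef_rot: [0.675, 0.738, 0.0, 0.0]
ft_force: [-0.2, -0.9, -0.7]
gripper_width: 0.0334
grasp_force: 15.0
```

```bash
python3 - <<'E'
from h import *
look(['white_pot','red_jar'],'w5')
go(.5097,.1655,5)
E
```

```text
pose [0.5099 0.1666 0.0991] yaw 5.08 t 25.1 w 0.03341540522539801
red_jar 0.81 [324. 212.] 1378 zt 0.058 rect [508.6 170.2  33.   21.8   6. ]
z 0.09911771086652227 turn 0.01 shift -0.004 -0.002
```

View pics/w5.png

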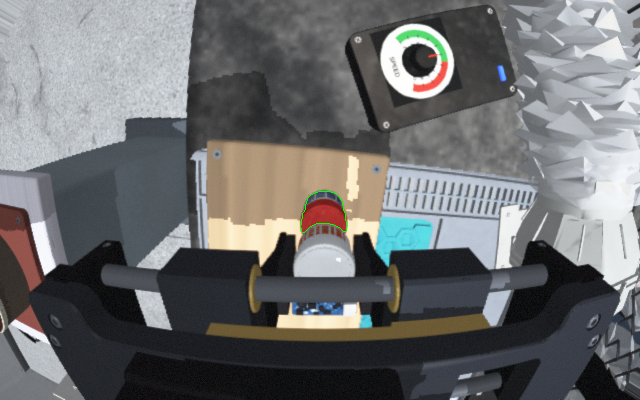

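The pot is held at (323,262) above the jar's lid at (323,212) and centred across it. Lowering.

Call:
{"method": "arm_command", "body": {
  "steps": "-0.004 0 0.08 0 0 0; 0 0 0.05 0 0 0; 0 0 0.02 0 0 0; 0 0 0.004 0 0 0; 0 0 0 0 0 0; 0 0 0 0 0 0"
}}

```text
time: 26.0
ee_pos: [0.5102, 0.1651, 0.0683]
eef_rot: [0.676, 0.737, 0.0, 0.0]
ft_force: [0.9, -0.7, -1.1]
gripper_width: 0.0332
grasp_force: 15.0
```

Call:
{"method": "arm_command", "body": {
  "steps": "0 0 0.003 0 0 0; 0 0 0 0 0 0"
}}

```text
time: 26.25
ee_pos: [0.51, 0.165, 0.0674]
eef_rot: [0.676, 0.737, 0.0, 0.0]
ft_force: [0.0, 0.1, -0.9]
gripper_width: 0.0334
grasp_force: 15.0
```

Call:
{"method": "arm_command", "body": {
  "steps": "0 0 0 0 0 0; 0 0 0 0 0 0; 0 0 0 0 0 0; 0 0 0 0 0 0; 0 0 -0.1 0 0 0; 0 0 -0.25 0 0 0; 0 0 -0.25 0 0 0; 0 0 -0.1 0 0 0; 0 0 0 0 0 0; 0 0 0 0 0 0",
  "gripper": 100
}}

```text
time: 27.5
ee_pos: [0.5094, 0.1648, 0.2062]
eef_rot: [0.676, 0.737, -0.001, -0.0]
ft_force: [-0.9, -0.2, -1.3]
gripper_width: 0.053
grasp_force: 0.0
```

```bash
python3 - <<'E'
from h import *
look('white_pot red_jar purple_spool blue_pcb bit_block'.split())
c=read_camera('scene'); cv2.imwrite('pics/s9.png',cv2.resize(c['pixels'][160:300,220:460],None,fx=3,fy=3))
E
```

```text
pose [0.5094 0.1648 0.2062] yaw 5.01 t 27.5 w 0.05301944289378439
white_pot 0.59 [326. 194.] 1054 zt 0.088 rect [509.7 163.5  33.   33.2  61.5]
red_jar 0.61 [325. 168.] 307 zt 0.06 rect [506.7 173.5  32.8  13.4  13.7]
purple_spool 0.89 [324. 221.] 612 zt 0.03 rect [513.8 110.4  35.8  35.    3.8]
blue_pcb 0.79 [322. 251.] 883 zt 0.025 rect [518.2  64.2  62.4  26.8   4.6]
bit_block 0.52 [257. 230.] 273 zt 0.039 rect [435.9  87.9  33.1  17.9  44. ]
```

View pics/s9.png

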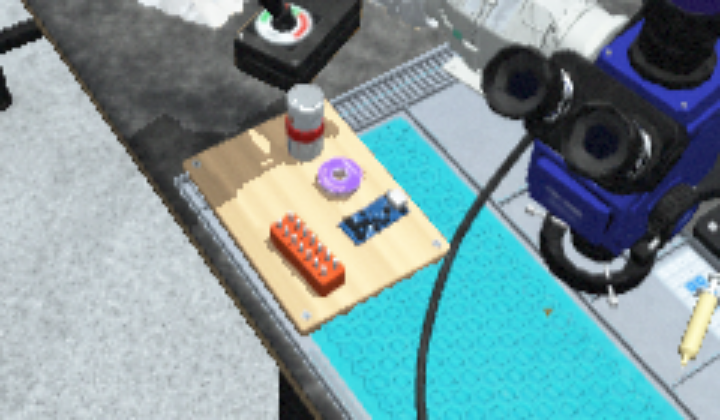

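The scene shows the pot stacked on the jar (305,120), the spool at (340,178), and the block (308,255) crosswise in front of the PCB (375,217). The measured positions agree with the targets, so I'm handing in.

```bash
python3 -c "
from plant import workorder
print(workorder.close_job())"
```

```text
the job is handed in; nothing more can be done
None
```

The job is handed in at about 28 s of the 88 s: jar, purple spool, stacked pot and bit block all measured within a few millimetres of their targets, the circuit board stayed within about 1 mm, and I never went near the yellow tub or white spool; no verdict was returned.

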